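# Unlock and open the key-interlocked laser shutter

## Robot

A 6-joint arm with a two-finger parallel gripper is mounted at the origin on a cart in front of the work surface, level with it; the furniture and walls round the work are solid. World frame = base frame: x ahead of the robot, y to its left, z up, the work surface at z = 0. Lengths are in mm, angles in degrees, forces in N, time in s.
With the tool pointing down it reaches from about 425 to 1125 mm from the base axis. Payload 14.9 kg.
Tool frame: the origin (TCP) lies at the very end of the fingers, on their centre line; the grasp point (between the pads) lies 19 mm behind it (env.tcp_to_grasp is the distance from the TCP to the grasp point, in mm); z points along the fingers, y is the line along which they close (so a half turn about z gives the same grasp; the last joint's range is limited). The gripper opens to 91 mm and grips with 3 to 60 N. Pads are 32 mm wide; open, the fingers measure 118 mm over their backs; the gripper's body (76 mm by 178 mm) begins 60 mm behind the grasp point.
Start: joints at [-67.454, 21.709, 99.362, -0, 58.929, -1.908], TCP at [289.769, -637.222, 213.932] pointing down, gripper open.
Joint ranges: [-158.91, 158.91], [-42.39, 125.64], [0.06, 152.35], [-60.88, 240.88], [17.5, 164.5], [-176.32, 176.32]. Speed limits (degrees/s): [108.29, 108.29, 136.94, 180, 180, 180].

## Interface

Orientations are given as a 3x3 rotation matrix whose columns are the frame's x, y, z axes.
In Python, from cell import sensors, viewer, ticket, env gives the robot as it stands.
- The arm moves only by the tool drive_tool, never from a script. Its argument "motion" is a list that holds one entry, the list of rows, each a list of 7 numbers: the shift along the tool's x, y, z in mm, then the turn, a rotation vector about the tool's x, y, z in degrees, then the opening, from 0 (shut) to 1 (fully open). A call has 1 to 10 rows; each row shifts and turns the commanded pose from where the row before left it, along the tool's axes as they then stand; what a row does not reach is not made up. A row lasts 1/8 s, in which the tool goes at most 62.5 mm and 10.7 degrees, less where a joint would pass 70% of its speed; a pose out of reach is approached as far as the arm can. A call with a gripper value outside its range is refused whole. The fingers move at their own pace and stop on an object; "newtons" is the grip in N (left out, the last holds). Time passes only in rows, so rows that do not move let the fingers close. It gives the time, the measured TCP pose, the force, the opening and the grip force at its end, in the units of the state.
- sensors.state(): the state, without advancing time (a new reading comes with each control period).
- viewer.capture(name): name is "side" or "top"; returns the picture (384x512x3 uint8, red, green, blue); there is no depth.
- viewer.camera_params(name): a dict with "camera_matrix" (3x3 intrinsics, pixels), "k1" (the pictures are not rectified: a ray, as slopes to the right and down, at radius r is drawn at 1 + k1 r^2 times it, then the intrinsics apply), "world_to_cam" (4x4, takes a point from world to camera coordinates). Camera axes: x right, y up, looking along -z (the intrinsics and any distortion apply to the point x, -y, -z); pixel columns grow to the right and rows downward; lengths in mm; the calibration is good to about 2 mm. A picture is of the moment at which its call begins. camera_params takes no time and is no camera call.
- ticket.close_job(): hands the job in; it is judged then, once.
The state is a dict: "time_s": time; "joint_pos": joint angles; "joint_velocities": joint speeds; "effort": joint torques, N m; "eef_pos": TCP position; "ee_rot": TCP orientation; "wrist_force": force on the tool from outside, world axes, zero at the start; "moment": the same for the moment, N m; "width": finger opening in mm; "grasp_force": force on a finger pad.
Only numpy, scipy, OpenCV 4.12 (cv2) and the standard library are available. Lean on these libraries where they do the work, as an engineer would, in place of code of your own. Each camera call takes 0.05 s, during which the arm holds its last target. There are 200 camera calls.

## Task

Release the laser into the fibre: take the red-headed key from the rack, seat it fully in the shutter unit's lock and turn it clockwise until you feel the bolt come on to its stop, then turn the selector clockwise until its bar is in line with the beam and stops; leave the key in the lock. Feel for the keyway and for the stop gently, never forcing the key, the bolt or a selector that is still locked, and leave the blue key and everything else on the bench alone.

Things in the scene. Friction and masses are not known exactly. Their poses are not given: they have to be found in the camera images.
- unit: Key-interlocked beam shutter, screwed down: dark grey housing 162 (x) x 84 mm (y), top 44 mm above the bench. Origin under its middle on the bench, z up. On the top: lock at x = -50 mm (robot side), bolt window in the middle, selector at x = +50 mm. The beam runs along the unit's y under the selector. All angles here are counter-clockwise positive, seen from above.
- laser (a point): Middle of the finned laser head's top, 56 mm above the bench; head 62 (x) x 120 mm (y), fixed to the unit at its +y side; axes as unit. The fibre coupler is on the other side of the housing and reaches to unit y = -93 mm.
- keyway (a point): Centre of the lock's face, 44 mm above the bench; axes as unit. Keyway: slot 17.6 x 5.6 mm, 22 mm deep, in a turning brass core inside a bezel ring 22 mm wide inside and 2.5 mm proud. The core's angle is NOT measured: the slot's long direction is -1.15 to -0.09 rad from the unit's x. Rest the key on it lightly and swivel until it drops in, or look.
- green_mark (a point): Green mark on the cover by the lock, at -1.57 rad from the unit's x (parallel to the beam); red mark at -0.47. Turning the key clockwise draws the bolt; it meets its stop with the slot within 0.28 rad of the green mark, differing from unit to unit and not measured: feel for it. The core drags with 0.05 N m; the key has up to 0.1 rad of play in the slot, so the core lags.
- stop_block: Internal stop, fixed in the housing, that the tail of the interlock bolt (red and green bar under the window) meets when the key is turned fully on. It then bears the key torque / 8.2 mm, give or take the 0.05 N m drag; over 25 N damages it, so stop as soon as 0.07 to 0.1 N m is felt. The bolt draws 8.2 mm per rad and leaves the selector's notch about 0.1 rad before the stop.
- lock_disc: Notched disc under the cover, on the selector's axis and turning with it. Until the bolt is drawn its tip sits in the notch, 23 mm from the axis, and the selector only rattles by about 0.06 rad; more than 25 N between disc and bolt damages them.
- selector (a joint): Selector angle (rad), growing CLOCKWISE seen from above: 0 = shut, bar 1.2 rad from the beam line; 1.2 = open, bar in line with the beam (unit's y), at a firm stop. Drags with 0.06 N m and stays where left.
- selector_bar (a point): Centre of the selector's black bar handle, on its turning axis, 62 mm above the bench: bar 44 mm long, 12 mm thick, 48 to 76 mm above the bench, standing on a hub of 17 mm radius with its top at 48 mm. Axes turn with the selector; the bar's long direction is at -0.37 rad from this point's x (that is, from the unit's x when shut).
- key_red_grip (a point): Centre of the red plastic head of the key to be used; head 30 (key x) x 10 (key y) x 34 mm (key z), grasped across its 10 mm. z points up from blade to head. Key 45 g.
- key_red_tip (a point): End of the red key's blade, 43 mm below the head's centre on the key's axis. Blade 16 mm (key x) x 4 mm (key y); its last 3 mm is a narrower 13 x 2.4 mm nose. A round collar (20 mm across) starts 20 mm above the tip and rests on the lock face when the key is home; the head spans 26 to 60 mm above the tip.
- key_blue_grip (a point): Centre of the blue head of the other key (same shape), which belongs to another unit and stays in the rack.
- rack: Aluminium key rack 40x120x26 mm, screwed down, on a thin 62x132 mm foot; origin under its middle. Both keys stand upright in it, 30 mm to either side of its middle along its y axis, key x about along rack y, blades 20 mm deep in loose slots, collars resting on its top.
- loupe: Bystander, loose: standing black loupe, 37x37x40 mm; origin in the middle of its underside.
- oil_dropper: Bystander, loose: small amber dropper bottle, 29x29x86 mm; origin in the middle of its underside.
- eyepiece: Bystander, loose: black eyepiece standing upright, 51x51x62 mm; origin in the middle of its underside.
- objective: Bystander, loose: small beige microscope objective with a blue ring, 25x25x46 mm; origin in the middle of its underside.
Not all that is in view belongs to the job. Leave any yellow look-alike of the part that bears key_red_grip alone.

How it is judged (in metres and radians):
On the way, in this order (a step that is already met when the one before it is completed fails the run):
1. the red key is fully seated in the lock (z of key_red_tip in the frame of keyway below -0.0165 m and horizontal distance between key_red_tip and keyway below 0.004 m and angle between key_red_tip's own z axis and vertical below 0.15 rad), for 0.1 s.
2. the key has been turned until the bolt bears on its stop (all of step 1 and contact force between stop_block and anything else above 2 N), for 0.1 s.
At the end, for the whole second after the job is handed in: The red key sits in the lock (tip 16.5 mm or more below its face, within 4 mm of its axis, upright within 0.15 rad), the selector is open (above 1.1 rad), the blue key is within 15 mm of where it was (all of step 1 and value of joint selector above 1.1 rad and distance of key_blue_grip from where it was at the start of the episode below 0.015 m); the robot touches nothing.
It fails at once if the red key is pressed on the unit with more than 25 N before it is home (z of key_red_tip in the frame of keyway above -0.0165 m and contact force between key_red and unit above 25 N).
It fails at once if the red key is pressed or twisted in the lock with contact forces of more than 60 N in all (contact force between key_red and unit above 60 N).
It fails at once if the bolt is driven on to its stop with more than 25 N (contact force between stop_block and anything else above 25 N).
It fails at once if the selector is forced against the bolt with more than 25 N (contact force between lock_disc and anything else above 25 N).
It fails at once if the blue key or a loose bystander is disturbed (moved by more than 15 mm) (distance of any of key_blue_grip, loupe, oil_dropper, eyepiece, objective from where it was at the start of the episode above 0.015 m).
It also fails if it takes over 72 s, if anything falls off the work surface, if the arm or the gripper's body presses on something with over 40 N, if the wrist force passes 120 N, or if a joint passes its speed limit or range.

## Working session

There is one attempt and no reset: what is moved stays moved. The work goes in short steps, Python scripts to look and compute and a tool call to move; the robot and the scene stay as the last step left them, time stands still between calls to the robot, and variables do not carry over. Pictures are saved under pics/ and viewed, at most 10 in all, crops included, and the job is handed in when it is done.

Besides the shell and the picture viewer there is one more tool, called by a JSON object that holds its "method" and its "body". drive_tool: Moves the arm, as the interface text tells. Its arguments: {"type":"object","properties":{"motion":{"type":"array","items":{"type":"array","items":{"type":"array","items":{"type":"number"}}}},"newtons":{"type":"number"}},"required":["motion"]}

```bash
mkdir -p pics; ls; cat > h.py <<'E'
import numpy as np, cv2
from cell import sensors, viewer, ticket, env
def snap(n,f=None):
    im=viewer.capture(n); 
    if f: cv2.imwrite('pics/'+f+'.png',im[:,:,::-1])
    return im
def ray(n,u,v):
    p=viewer.camera_params(n);K=np.array(p["camera_matrix"],float);k=p["k1"];T=np.array(p["world_to_cam"])
    d=np.linalg.inv(K)@[u,v,1]; q=d[:2].copy()
    for _ in range(30): q=d[:2]/(1+k*(q@q))
    R=T[:3,:3];c=-R.T@T[:3,3]; w=R.T@np.array([q[0],-q[1],-1]); return c,w/np.linalg.norm(w)
def onz(n,u,v,z):
    c,w=ray(n,u,v); return c+w*(z-c[2])/w[2]
def proj(n,P):
    p=viewer.camera_params(n);K=np.array(p["camera_matrix"],float);T=np.array(p["world_to_cam"])
    x=T[:3,:3]@np.array(P,float)+T[:3,3]; q=np.array([x[0],-x[1]])/-x[2]; q=q*(1+p["k1"]*(q@q)); return (K@[*q,1])[:2]
def tri(u1,v1,u2,v2,a='top',b='side'):
    c1,w1=ray(a,u1,v1);c2,w2=ray(b,u2,v2)
    s=np.linalg.lstsq(np.c_[w1,-w2],c2-c1,rcond=None)[0]
    p,q=c1+s[0]*w1,c2+s[1]*w2; return (p+q)/2,np.linalg.norm(p-q)
E
python3 - <<'E'
from h import *
snap('top','t0');snap('side','s0')
print(viewer.camera_params('top'),viewer.camera_params('side'));print(sensors.state())
E
```

```text
pics
{'camera_matrix': array([[406.96699971,   0.        , 251.6537191 ],
       [  0.        , 406.96699971, 192.53873215],
       [  0.        ,   0.        ,   1.        ]]), 'k1': -0.09669914442091704, 'world_to_cam': array([[-1.00672718e-02, -9.99926707e-01,  6.72537426e-03,
        -6.17455403e+01],
       [ 9.98279857e-01, -9.66175370e-03,  5.78271374e-02,
        -5.46342215e+02],
       [-5.77579201e-02,  7.29596717e-03,  9.98303957e-01,
        -1.15694362e+03],
       [ 0.00000000e+00,  0.00000000e+00,  0.00000000e+00,
         1.00000000e+00]])} {'camera_matrix': array([[417.14040577,   0.        , 253.72223781],
       [  0.        , 417.14040577, 187.52917269],
       [  0.        ,   0.        ,   1.        ]]), 'k1': -0.06563701997026833, 'world_to_cam': array([[ 3.99641781e-01, -9.16604370e-01,  1.10849081e-02,
        -2.69744546e+02],
       [ 6.30624814e-01,  2.83690046e-01,  7.22379611e-01,
        -3.70683682e+02],
       [-6.65280986e-01, -2.81702656e-01,  6.91407856e-01,
        -7.37238896e+02],
       [ 0.00000000e+00,  0.00000000e+00,  0.00000000e+00,
         1.00000000e+00]])}
{'time_s': 0.1, 'joint_pos': array([-6.74535305e+01,  2.17377387e+01,  9.93923953e+01,  8.38477161e-05,
        5.89273988e+01, -1.90740378e+00]), 'joint_velocities': array([-0.0953689 , -0.02721088, -0.0240823 ,  0.02406432,  0.02326939,
       -0.0084084 ]), 'effort': array([-1.49697871e-04, -7.65041614e+01, -4.35290480e+01,  6.52384479e-02,
        3.98361334e-02, -7.42005028e-06]), 'eef_pos': array([ 289.63706839, -636.87706514,  213.32550145]), 'ee_rot': array([[ 9.10295150e-01,  4.13959652e-01, -3.83860947e-04],
       [ 4.13959828e-01, -9.10294677e-01,  9.27869566e-04],
       [ 3.46739848e-05, -1.00353818e-03, -9.99999496e-01]]), 'wrist_force': array([ 0.02296592, -0.28408524, -0.10881601]), 'moment': array([-0.00168692, -0.00323986, -0.01463365]), 'grasp_force': 0.0, 'width': 91.21253501963497}
```

View pics/t0.png

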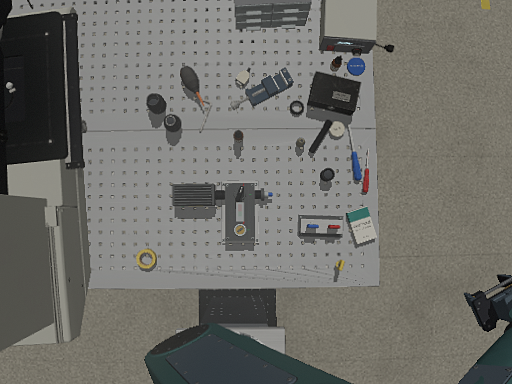

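View pics/s0.png

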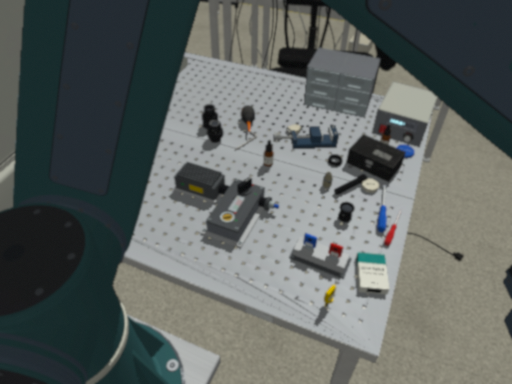

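Red candidates in the top view are the red key in the rack at (334,227), the red screwdriver at (366,180), the blue key at (312,226), and the yellow look-alike at (340,265). By the description I choose (334,227), and I'll check it in a close crop.

```bash
python3 - <<'E'
from h import *
t=cv2.imread('pics/t0.png');s=cv2.imread('pics/s0.png')
def c(im,x,y,w,h,k): return cv2.resize(im[y:y+h,x:x+w],(w*k,h*k),interpolation=cv2.INTER_CUBIC)
A=c(t,205,175,50*1+20,75,8)[:, :400] if 0 else c(t,215,177,50,75,8)
B=c(t,295,208,50,35,8); C=c(s,290,230,50,40,8)
out=np.zeros((600,800,3),np.uint8); out[:600,:400]=A; out[:280,400:]=B; out[280:600,400:]=C
cv2.imwrite('pics/c0.png',out)
for n,im in (('top',t),('side',s)):
    h=cv2.cvtColor(im,cv2.COLOR_BGR2HSV); H,S,V=cv2.split(h)
    for nm,m in (('red',((H<8)|(H>172))&(S>120)&(V>60)),('blue',(H>100)&(H<125)&(S>120)&(V>60)),('brass',(H>10)&(H<30)&(S>60)&(V>60))):
        N,L,st,ce=cv2.connectedComponentsWithStats(m.astype(np.uint8))
        for i in range(1,N):
            if st[i,4]>=8 and 180<ce[i,0]<400 and 150<ce[i,1]<300: print(n,nm,st[i],ce[i])
E
```

```text
top red [363 169   6  23 107] [365.75700935 180.77570093]
top red [329 225  11   3  32] [333.84375 226.03125]
top blue [352 152  10  28 165] [355.81818182 166.61212121]
top blue [269 193   3   3   9] [270. 194.]
top blue [307 224  11   4  32] [312.21875 225.8125 ]
top brass [236 226   8   8  44] [239.59090909 229.56818182]
top brass [336 260   9  11  64] [339.890625 264.421875]
side red [385 225  11  20 104] [389.77884615 235.11538462]
side red [330 244  12  11  80] [335.625 248.25 ]
side blue [274 204   4   4  10] [275.5 205.5]
side blue [378 206   8  26 171] [381.76608187 219.24561404]
side blue [305 234  11  12  82] [310.08536585 238.80487805]
side brass [265 152   8   5  18] [268.72222222 154.33333333]
side brass [265 164   6   2   8] [267.   164.75]
side brass [189 184  14  10  87] [195.57471264 188.49425287]
side brass [223 214   9   7  54] [226.96296296 216.75925926]
side brass [324 284  12  22 154] [329.40909091 294.3961039 ]
```

View pics/c0.png

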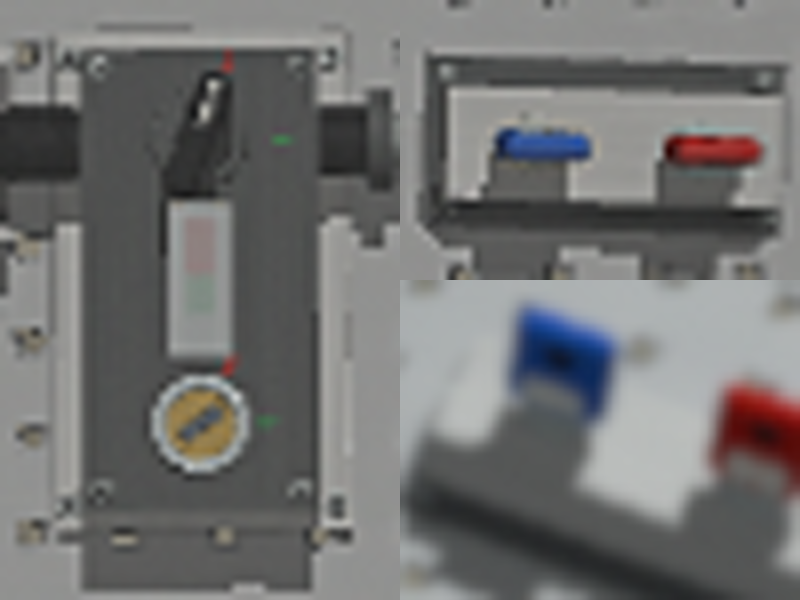

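The crop shows the red key upright in the rack at top pixel (334,226), with the blue key to its left at (312,226). The lock is at (239.6,229.6), its slot tilted clockwise about 54° from image up, and the selector bar is at about (239.5,193).

```bash
python3 - <<'E'
from h import *
print('cam',ray('top',250,190)[0])
P=lambda u,v:(215+u/8-.5+.06,177+v/8-.5+.06)
Q=lambda u,v:(295+(u-400)/8-.44,208+v/8-.44)
S=[onz('top',*P(*q),45)[:2] for q in ((98,65),(295,65),(100,490),(302,490))]
print('screws',np.round(S,1),np.mean(S,0)); d=(S[0]+S[1]-S[2]-S[3]);print('unit yaw',np.degrees(np.arctan2(d[1],d[0])),'across',np.degrees(np.arctan2(*(S[0]-S[1])[::-1]))-90,np.degrees(np.arctan2(*(S[2]-S[3])[::-1]))-90)
print('lock top',onz('top',239.59,229.57,44),'tri',tri(239.59,229.57,226.96,216.76))
print('bezel',onz('top',*P(201,423),46))
print('red top',onz('top',333.84,226.03,64),'tri',tri(333.84,226.03,335.6,248.25))
print('blue top',onz('top',312.22,225.81,64),'tri',tri(312.22,225.81,310.1,238.8))
R=[onz('top',*Q(*q),3)[:2] for q in ((448,72),(765,78))];d=R[0]-R[1];print('rackfoot',R,np.degrees(np.arctan2(d[1],d[0]))-90)
a=onz('top',*P(180,440),44)-onz('top',*P(222,410),44);print('slot',np.arctan2(-a[1],-a[0]))
# PCA slot and brass from full image
im=cv2.imread('pics/t0.png');g=im[222:238,232:248];print(cv2.cvtColor(g,cv2.COLOR_BGR2HSV)[:,:,1])
# key heads axis PCA
h=cv2.cvtColor(im,cv2.COLOR_BGR2HSV)[:,:,1].astype(float)
for x in (328,306):
    w=h[221:232,x-2:x+14]; w=np.clip(w-90,0,None);yy,xx=np.mgrid[:11,:16];c=[(w*xx).sum()/w.sum(),(w*yy).sum()/w.sum()]
    C=np.cov(np.vstack([xx.ravel(),yy.ravel()]),aweights=w.ravel());e=np.linalg.eigh(C);print('pca',c[0]+x-2,c[1]+221,e[0],np.degrees(np.arctan2(e[1][1,1],e[1][0,1])))
E
```

```text
cam [ 477.95816234  -58.57861609 1186.9900609 ]
screws [[566.8   2.8]
 [566.2 -66.5]
 [417.9   3.1]
 [417.2 -67.5]] [492.03465154 -32.03484443]
unit yaw 0.11458816177869639 across -0.5536531964035305 -0.5609767672448953
lock top [440.53963622 -32.1026475   44.        ] tri (array([440.60955797, -32.2000482 ,  45.03612619]), np.float64(0.163406484732476))
bezel [440.97916464 -32.41788872  46.        ]
red top [ 447.89021427 -293.29776097   64.        ] tri (array([ 447.55725913, -295.37282422,   53.35001142]), np.float64(0.3110288904591769))
blue top [ 449.28208108 -233.11114005   64.        ] tri (array([ 449.18972592, -235.05092591,   54.3156625 ]), np.float64(0.9143213304352618))
rackfoot [array([ 475.0242657 , -208.92386639]), array([ 471.4359292 , -325.25364578])] -1.7667992411187043
slot -0.9609559070409839
[[  0   3   3   3   3   3   0   4   0   7  29 147  93   6   6   6]
 [  3   0   3   3   3   0   0   0   4  11  64 156  37  13   6   3]
 [  3   3   0   3   0   5   9   9  11   7  13  18  14   3   3   3]
 [  3   3   3   8   8  11  19  23  13  18  13  10  14   4   0   3]
 [  3   
[... 270 characters left out ...]
  8  18 113  84  19  37   0 121 122 129  45   8   3  44]
 [  6   0   8  15 105  76  39  58 116 117 120 132  34   7   3   0]
 [  3   3   6  12  48 125 106 120 119 121 128  78  10   9   7   3]
 [  6   9   4   7  14  47 127 129 128 132  84  10  10   6   0   3]
 [  3   6   3   4   7  11  13  49  23  14  12  10   9   3   3   0]
 [  6   3   3   6  10   8   7  11   9  10  10   7   7   6   6   3]
 [  3   3   3   0   0   0   0   8   4   4   3   0   6   3   6   6]
 [  0   3   0   3   6   3   6   6   3   3   3   0   6   6   6   3]]
pca 333.4400276529554 226.07811959903214 [ 0.74168734 10.55720097] -177.85467742364588
pca 312.3342379014021 225.72184531886023 [ 0.72281235 10.11912549] -176.78716980636116
```

```bash
cat >> h.py <<'E'
def go(x,y,z,phi=None):
    s=sensors.state();R=s['ee_rot'];p=s['eef_pos'];f=np.degrees(np.arctan2(R[1,0],R[0,0]))
    print('pos',np.round(p,2),'phi',round(f,2),'tilt',np.round(R[:,2],4),'w',round(s['width'],1),'F',np.round(s['wrist_force'],2),'M',np.round(s['moment'],3),'t',s['time_s'])
    print('tool shift',np.round(R.T@(np.array([x,y,z])-p),1), 'turn z',None if phi is None else round(-(((phi-f)+180)%360-180),2))
E
echo ok
```

```text
ok
```

{"method": "drive_tool", "body": {"motion": [[[0,0,0,0,0,-10.6,1],[0,0,0,0,0,-10.6,1],[0,0,0,0,0,-10.6,1],[0,0,0,0,0,-10.6,1],[0,0,0,0,0,-10.6,1],[0,0,0,0,0,-10.6,1],[50,23,0,0,0,0,1],[50,23,0,0,0,0,1],[50,23,0,0,0,0,1],[50,23,0,0,0,0,1]]]}}

```text
time_s: 1.35
eef_pos: [388.9, -438.7, 213.7]
ee_rot: [[0.034, 0.999, -0.0], [0.999, -0.034, 0.0], [0.0, -0.0, -1.0]]
wrist_force: [0.7, 0.1, 0.3]
width: 91.1
grasp_force: 0.0
```

```bash
python3 -c "
from h import *
go(448,-294,120,88.2)"
```

```text
pos [ 388.9  -438.73  213.71] phi 88.04 tilt [-2.e-04  3.e-04 -1.e+00] w 91.1 F [0.74 0.06 0.26] M [-0.084 -0.143 -0.01 ] t 1.35
tool shift [146.6  54.1  93.7] turn z -0.16
```

{"method": "drive_tool", "body": {"motion": [[[48,18,0,0,0,0,1],[48,18,0,0,0,0,1],[49,17,0,0,0,0,1],[0,0,31,0,0,0,1],[0,0,31,0,0,0,1],[0,0,31,0,0,0,1],[0,0,0,0,0,0,1],[0,0,0,0,0,0,1]]]}}

```text
time_s: 2.35
eef_pos: [446.8, -297.6, 121.8]
ee_rot: [[0.034, 0.999, 0.0], [0.999, -0.034, -0.0], [-0.0, 0.0, -1.0]]
wrist_force: [0.6, -0.4, -0.1]
width: 90.9
grasp_force: 0.0
```

```bash
python3 - <<'E'
from h import *
go(448,-294,36,88.2)
t=snap('top');s=snap('side')
o=np.hstack([cv2.resize(t[180:280,270:370],(400,400),interpolation=cv2.INTER_CUBIC),cv2.resize(s[190:290,280:380],(400,400),interpolation=cv2.INTER_CUBIC)])
cv2.imwrite('pics/a1.png',o[:,:,::-1])
E
```

```text
pos [ 446.76 -297.64  121.83] phi 88.05 tilt [ 5.e-04 -3.e-04 -1.e+00] w 90.9 F [ 0.56 -0.41 -0.1 ] M [ 0.007 -0.116 -0.019] t 2.35
tool shift [ 3.7  1.1 85.8] turn z -0.15
```

View pics/a1.png

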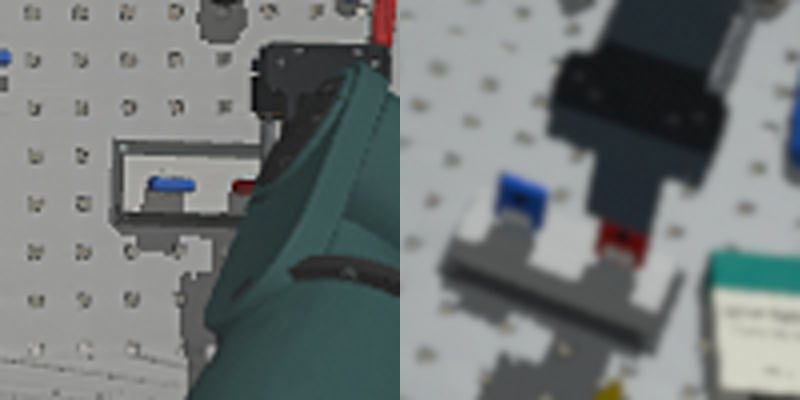

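The gripper stands over the red head, at (622,240) in the side crop, with the blue key clear. I'll descend.

{"method": "drive_tool", "body": {"motion": [[[3.7,1.2,20,0,0,0,1],[0,0,25,0,0,0,1],[0,0,20,0,0,0,1],[0,0,12,0,0,0,1],[0,0,8,0,0,0,1],[0,0,0,0,0,0,1],[0,0,0,0,0,0,1]]]}}

```text
time_s: 3.32
eef_pos: [448.1, -294.0, 36.5]
ee_rot: [[0.034, 0.999, 0.001], [0.999, -0.034, -0.001], [-0.0, 0.001, -1.0]]
wrist_force: [-0.4, 0.0, -0.1]
width: 90.9
grasp_force: 0.0
```

```bash
python3 - <<'E'
from h import *
go(448,-294,36,88.2)
E
```

```text
pos [ 448.08 -293.95   36.53] phi 88.05 tilt [ 7.e-04 -5.e-04 -1.e+00] w 90.9 F [-0.45  0.01 -0.12] M [-0.012 -0.066 -0.002] t 3.325
tool shift [-0.  -0.1  0.5] turn z -0.15
```

{"method": "drive_tool", "body": {"motion": [[[0,0,0,0,0,0,0],[0,0,0,0,0,0,0],[0,0,0,0,0,0,0],[0,0,0,0,0,0,0],[0,0,0,0,0,0,0],[0,0,0,0,0,0,0],[0,0,0,0,0,0,0],[0,0,0,0,0,0,0]]], "newtons": 25}}

```text
time_s: 4.32
eef_pos: [447.7, -293.7, 35.9]
ee_rot: [[0.034, 0.999, 0.0], [0.999, -0.034, -0.0], [-0.0, 0.0, -1.0]]
wrist_force: [-0.3, -0.4, -0.3]
width: 14.2
grasp_force: 0.0
```

```bash
python3 - <<'E'
from h import *
go(448,-294,36,88.2)
E
```

```text
pos [ 447.73 -293.68   35.93] phi 88.05 tilt [ 0. -0. -1.] w 14.2 F [-0.26 -0.38 -0.31] M [ 0.023 -0.097 -0.001] t 4.325
tool shift [-0.3  0.3 -0.1] turn z -0.15
```

{"method": "drive_tool", "body": {"motion": [[[0,0,0,0,0,0,0],[0,0,0,0,0,0,0],[0,0,0,0,0,0,0],[0,0,0,0,0,0,0]]]}}

```text
time_s: 4.82
eef_pos: [447.7, -293.7, 35.9]
ee_rot: [[0.034, 0.999, -0.0], [0.999, -0.034, 0.0], [0.0, -0.0, -1.0]]
wrist_force: [1.1, 0.0, -0.6]
width: 10.1
grasp_force: 25.0
```

```bash
python3 - <<'E'
from h import *
go(448,-294,100,88.2);print(sensors.state()['grasp_force'])
E
```

```text
pos [ 447.71 -293.68   35.92] phi 88.05 tilt [-0.  0. -1.] w 10.1 F [ 1.14  0.01 -0.56] M [-0.027 -0.082  0.041] t 4.825
tool shift [ -0.3   0.3 -64.1] turn z -0.15
24.999935925006866
```

{"method": "drive_tool", "body": {"motion": [[[0,0,-8,0,0,0,0],[0,0,-16,0,0,0,0],[0,0,-30,0,0,0,0],[0,0,-30,0,0,0,0],[30,0,0,0,0,0,0],[50,0,0,0,0,0,0],[50,0,0,0,0,0,0],[50,0,0,0,0,0,0],[50,0,0,0,0,0,0],[20,0,0,0,0,0,0]]]}}

```text
time_s: 6.08
eef_pos: [456.2, -41.8, 121.1]
ee_rot: [[0.032, 0.999, 0.001], [0.999, -0.032, -0.0], [-0.0, 0.001, -1.0]]
wrist_force: [-0.3, -0.4, -0.3]
width: 9.9
grasp_force: 25.0
```

```bash
python3 - <<'E'
from h import *
go(440.7,-32.2,110,125)
E
```

```text
pos [456.23 -41.81 121.05] phi 88.16 tilt [ 0.001 -0.    -1.   ] w 9.9 F [-0.28 -0.39 -0.26] M [-0.009 -0.13   0.001] t 6.075
tool shift [  9.1 -15.8  11. ] turn z -36.84
```

{"method": "drive_tool", "body": {"motion": [[[7.3,-15.6,0,0,0,0,0],[0,0,0,0,0,-10,0],[0,0,0,0,0,-10,0],[0,0,0,0,0,-10,0],[0,0,10,0,0,-6.8,0],[0,0,10,0,0,0,0],[0,0,10,0,0,0,0],[0,0,0,0,0,0,0],[0,0,0,0,0,0,0]]]}}

```text
time_s: 7.2
eef_pos: [440.9, -36.0, 90.0]
ee_rot: [[-0.571, 0.821, -0.0], [0.821, 0.571, 0.0], [0.0, -0.0, -1.0]]
wrist_force: [0.2, 0.4, -0.8]
width: 9.9
grasp_force: 25.0
```

```bash
python3 - <<'E'
from h import *
go(440.7,-32.2,78,125)
t=snap('top');s=snap('side')
o=np.hstack([cv2.resize(t[190:260,205:275],(400,400),interpolation=cv2.INTER_CUBIC),cv2.resize(s[170:240,190:260],(400,400),interpolation=cv2.INTER_CUBIC)])
cv2.imwrite('pics/a2.png',o[:,:,::-1]);cv2.imwrite('pics/s2.png',s[:,:,::-1]);cv2.imwrite('pics/t2.png',t[:,:,::-1])
E
```

```text
pos [440.89 -36.04  90.01] phi 124.81 tilt [-1.e-04  0.e+00 -1.e+00] w 9.9 F [ 0.18  0.4  -0.82] M [ 0.049 -0.16  -0.001] t 7.2
tool shift [ 3.3  2.  12. ] turn z -0.19
```

View pics/a2.png

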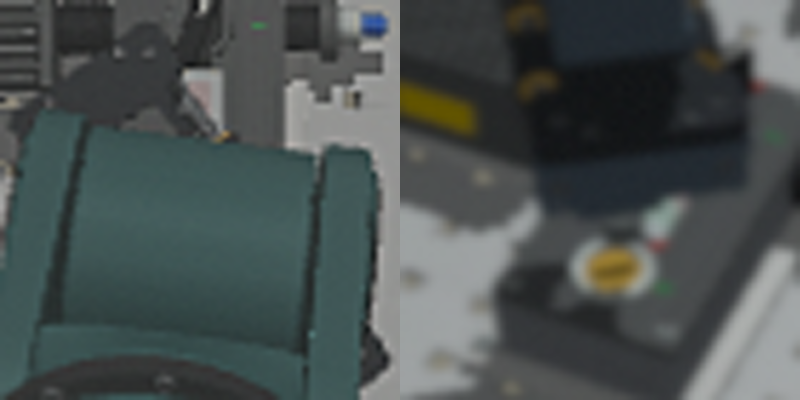

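```bash
python3 - <<'E'
from h import *
for P in ((440.9,-36,90),(440.9,-36,86),(440.9,-36,80),(440.9,-36,60),(440.9,-36,44),(440.7,-32.2,44)): print(P,proj('side',P))
s=cv2.imread('pics/s2.png');c=s[185:235,200:250].astype(float);c=np.clip(c*2.2,0,255).astype(np.uint8)
cv2.imwrite('pics/a3.png',cv2.resize(c,(600,600),interpolation=cv2.INTER_CUBIC))
E
```

```text
(440.9, -36, 90) [227.80820094 203.99654451]
(440.9, -36, 86) [227.8639151  205.20275373]
(440.9, -36, 80) [227.9469373  206.99900106]
(440.9, -36, 60) [228.21900445 212.87551585]
(440.9, -36, 44) [228.43160986 217.4572162 ]
(440.7, -32.2, 44) [226.95704567 217.02785802]
```

View pics/a3.png

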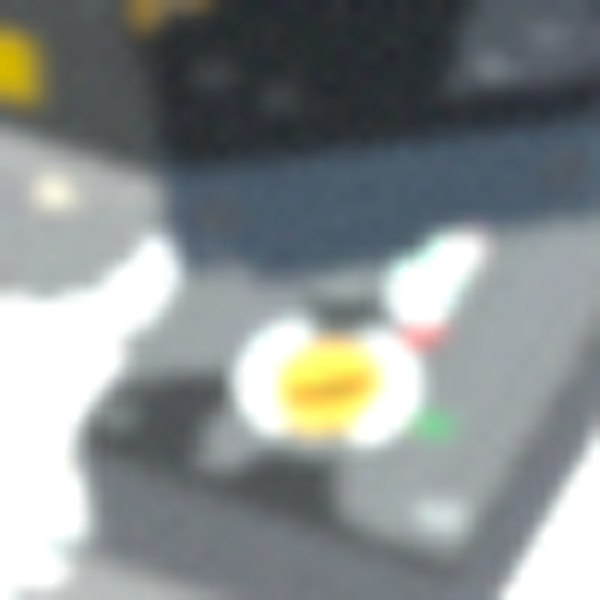

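{"method": "drive_tool", "body": {"motion": [[[4.1,2.0,0,0,0,0,0],[0,0,6,0,0,0,0],[0,0,4,0,0,0,0],[0,0,0,0,0,0,0],[0,0,0,0,0,0,0]]]}}

```text
time_s: 7.92
eef_pos: [440.2, -31.5, 79.9]
ee_rot: [[-0.571, 0.821, -0.0], [0.821, 0.571, 0.0], [0.0, -0.0, -1.0]]
wrist_force: [0.4, 0.5, 0.2]
width: 9.9
grasp_force: 25.0
```

```bash
python3 - <<'E'
from h import *
go(440.2,-31.5,74,125)
s=snap('side','s3')
p=sensors.state()['eef_pos'];print(proj('side',(p[0],p[1],p[2]-30)))
a=s[200:222,216:238].max(axis=2);print(a)
c=np.clip(s[190:230,207:247].astype(float)*2,0,255).astype(np.uint8)
cv2.imwrite('pics/a4.png',cv2.resize(c,(600,600),interpolation=cv2.INTER_CUBIC)[:,:,::-1])
E
```

```text
pos [440.18 -31.53  79.91] phi 124.85 tilt [-1.e-04  0.e+00 -1.e+00] w 9.9 F [0.42 0.52 0.18] M [ 0.099 -0.109  0.026] t 7.925
tool shift [0.  0.  5.9] turn z -0.15
[226.53856318 215.3837092 ]
[[ 25  24  25  26  27  28  27  28  29  30  32  35  36  38  38  41  41  44
   43  45  45  46]
 [ 30  32  32  34  34  36  37  39  40  42  43  45  44  45  46  46  48  49
   49  47  49  48]
 [ 39  42  44  44  44  45  45  45  47  47  48  50  48  50  49  49  49  50
   49  49  49  49]
 [ 46  48  48  48  48  49  49  49  49  49  49  49  49  49  50  50  50  49
   49  50  50  49]
 [ 48  48  50  49  49  50  49  49  49  49  49  49  49  49  49  48  50  49
   48  49  50  50]
 [ 47  48  48  48  50  48  50  50  49  49  50  49  50  50  49  51  50  48
   50  49  50  51]
 [ 46  47  49  49  49  50  50  50  49  50  50  51  49  49  49  49  49  51
   54  58  60  60]
 [ 48  49  50  50  48  50  49  49  50  49  48  50  48  49  49  49  52  61
   76  90  94  88]
 [ 50  49  50  50  50  49  49  48  50  50  50  49  50  50  51  55  66  86
  112 130 131 116]
 [ 56  54  54  52  50  50  51  50  52  52  54  56  57  58  65  79  98 
[... 439 characters left out ...]
9  60  66  78  96 119 133 126
  108  89  77  77]
 [ 41  43  54  87 128 150 145 137 119  97  88  86  89 100 115 129 139 140
  118  90  78  76]
 [ 41  45  60  98 142 157 150 142 129 114 105 100  96 101 117 135 144 146
  124  94  79  77]
 [ 44  54  68  99 137 154 150 135 116 101  94  92  90  98 119 140 150 148
  127  96  80  78]
 [ 53  64  73  91 119 136 136 121 100  87  82  82  92 112 136 152 153 148
  121  94  81  78]
 [ 61  72  76  80  92 103 106  98  87  81  80  88 110 134 151 156 152 135
  110  95  89  84]
 [ 62  71  73  70  69  74  81  82  81  80  83  98 124 143 149 149 134 112
   99  97  95  88]
 [ 52  62  64  58  52  55  66  75  79  79  82  96 119 129 128 120 104  89
   86  87  87  84]]
```

View pics/a4.png

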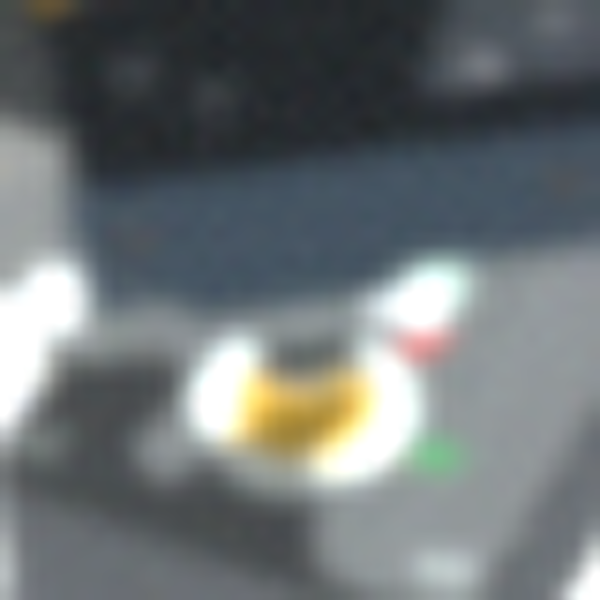

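The side crop shows the blade tip above the brass at about pixel (227.1,214), with the lock centre at column 227.0. Sideways it agrees within about 0.5 mm. Now a gentle descent.

{"method": "drive_tool", "body": {"motion": [[[0,0,4,0,0,0,0],[0,0,1,0,0,0,0],[0,0,0.7,0,0,0,0],[0,0,0.7,0,0,0,0],[0,0,0.6,0,0,0,0],[0,0,0,0,0,0,0],[0,0,0,0,0,0,0]]]}}

```text
time_s: 8.85
eef_pos: [440.2, -31.5, 73.0]
ee_rot: [[-0.571, 0.821, 0.0], [0.821, 0.571, -0.0], [-0.0, 0.0, -1.0]]
wrist_force: [-0.4, -0.7, -0.1]
width: 9.8
grasp_force: 25.0
```

```bash
python3 - <<'E'
from h import *
go(440.2,-31.5,74,125)
E
```

```text
pos [440.18 -31.52  72.96] phi 124.85 tilt [ 0. -0. -1.] w 9.8 F [-0.38 -0.68 -0.07] M [ 0.003 -0.097 -0.006] t 8.85
tool shift [ 0.  0. -1.] turn z -0.15
```

{"method": "drive_tool", "body": {"motion": [[[0,0,0.5,0,0,0,0],[0,0,0.5,0,0,0,0],[0,0,0.5,0,0,0,0],[0,0,0.5,0,0,0,0],[0,0,0,0,0,0,0]]]}}

```text
time_s: 9.48
eef_pos: [440.1, -31.5, 70.9]
ee_rot: [[-0.571, 0.821, -0.0], [0.821, 0.571, 0.0], [0.0, -0.0, -1.0]]
wrist_force: [-0.2, -0.2, -0.5]
width: 10.0
grasp_force: 25.0
```

{"method": "drive_tool", "body": {"motion": [[[0,0,0.5,0,0,0,0],[0,0,0.5,0,0,0,0],[0,0,0.5,0,0,0,0],[0,0,0,0,0,0,0]]]}}

```text
time_s: 9.98
eef_pos: [440.1, -31.5, 69.4]
ee_rot: [[-0.571, 0.821, -0.0], [0.821, 0.571, 0.0], [0.0, -0.0, -1.0]]
wrist_force: [-0.2, -0.4, 0.3]
width: 9.8
grasp_force: 25.0
```

```bash
python3 - <<'E'
from h import *
go(440.2,-31.5,74,125)
E
```

```text
pos [440.11 -31.48  69.38] phi 124.85 tilt [-1.e-04  0.e+00 -1.e+00] w 9.8 F [-0.15 -0.4   0.32] M [ 0.082 -0.095 -0.067] t 9.975
tool shift [-0.1  0.1 -4.6] turn z -0.15
```

{"method": "drive_tool", "body": {"motion": [[[0,0,0.5,0,0,0,0],[0,0,0.5,0,0,0,0],[0,0,0.5,0,0,0,0],[0,0,0,0,0,0,0]]]}}

```text
time_s: 10.48
eef_pos: [440.2, -31.5, 67.9]
ee_rot: [[-0.571, 0.821, -0.0], [0.821, 0.571, 0.0], [0.0, -0.0, -1.0]]
wrist_force: [0.2, 0.6, -1.0]
width: 9.9
grasp_force: 25.0
```

{"method": "drive_tool", "body": {"motion": [[[0,0,0.6,0,0,0,0],[0,0,0.6,0,0,0,0],[0,0,0.6,0,0,0,0],[0,0,0,0,0,0,0]]]}}

```text
time_s: 10.98
eef_pos: [440.1, -31.5, 66.1]
ee_rot: [[-0.571, 0.821, -0.0], [0.821, 0.571, 0.0], [0.0, -0.0, -1.0]]
wrist_force: [-0.2, 0.1, -0.3]
width: 9.9
grasp_force: 25.0
```

```bash
python3 - <<'E'
from h import *
go(440.2,-31.5,74,125)
E
```

```text
pos [440.14 -31.51  66.08] phi 124.85 tilt [-1.e-04  0.e+00 -1.e+00] w 9.9 F [-0.24  0.09 -0.3 ] M [ 0.039 -0.085  0.011] t 10.975
tool shift [-0.   0.1 -7.9] turn z -0.15
```

{"method": "drive_tool", "body": {"motion": [[[0,0,1,0,0,0,0],[0,0,1,0,0,0,0],[0,0,1,0,0,0,0],[0,0,1,0,0,0,0],[0,0,1,0,0,0,0],[0,0,0,0,0,0,0]]]}}

```text
time_s: 11.72
eef_pos: [440.2, -31.5, 61.0]
ee_rot: [[-0.571, 0.821, -0.0], [0.821, 0.571, -0.0], [0.0, -0.0, -1.0]]
wrist_force: [-0.8, -0.4, -0.0]
width: 9.6
grasp_force: 25.0
```

{"method": "drive_tool", "body": {"motion": [[[0,0,1,0,0,0,0],[0,0,1,0,0,0,0],[0,0,1,0,0,0,0],[0,0,1,0,0,0,0],[0,0,1,0,0,0,0],[0,0,0,0,0,0,0]]]}}

```text
time_s: 12.48
eef_pos: [440.1, -31.5, 56.1]
ee_rot: [[-0.571, 0.821, -0.0], [0.821, 0.571, 0.0], [0.0, -0.0, -1.0]]
wrist_force: [-0.4, 0.1, -0.7]
width: 9.8
grasp_force: 25.0
```

```bash
python3 - <<'E'
from h import *
go(440.2,-31.5,74,125)
E
```

```text
pos [440.14 -31.51  56.06] phi 124.85 tilt [-1.e-04  0.e+00 -1.e+00] w 9.8 F [-0.41  0.05 -0.73] M [ 0.087 -0.074  0.012] t 12.475
tool shift [ -0.    0.1 -17.9] turn z -0.15
```

{"method": "drive_tool", "body": {"motion": [[[0,0,0.5,0,0,0,0],[0,0,0.5,0,0,0,0],[0,0,0.4,0,0,0,0],[0,0,0,0,0,0,0]]]}}

```text
time_s: 12.98
eef_pos: [440.2, -31.5, 54.7]
ee_rot: [[-0.571, 0.821, -0.0], [0.821, 0.571, 0.0], [0.0, -0.0, -1.0]]
wrist_force: [0.3, 0.9, 0.1]
width: 10.1
grasp_force: 25.0
```

{"method": "drive_tool", "body": {"motion": [[[0,0,0.3,0,0,0,0],[0,0,0.3,0,0,0,0],[0,0,0,0,0,0,0]]]}}

```text
time_s: 13.35
eef_pos: [440.2, -31.5, 54.1]
ee_rot: [[-0.571, 0.821, -0.0], [0.821, 0.571, 0.0], [0.0, 0.0, -1.0]]
wrist_force: [0.3, 0.4, -0.5]
width: 9.9
grasp_force: 25.0
```

```bash
python3 - <<'E'
from h import *
go(440.2,-31.5,54,125)
E
```

```text
pos [440.17 -31.49  54.11] phi 124.85 tilt [-0.  0. -1.] w 9.9 F [ 0.3   0.44 -0.49] M [ 0.111 -0.033 -0.053] t 13.35
tool shift [-0.   0.   0.1] turn z -0.15
```

{"method": "drive_tool", "body": {"motion": [[[0,0,0.3,0,0,0,0],[0,0,0.3,0,0,0,0],[0,0,0,0,0,0,0]]]}}

```text
time_s: 13.72
eef_pos: [440.2, -31.5, 53.8]
ee_rot: [[-0.571, 0.821, -0.0], [0.821, 0.571, 0.0], [0.0, -0.0, -1.0]]
wrist_force: [-3.4, 0.6, 8.4]
width: 9.9
grasp_force: 25.0
```

{"method": "drive_tool", "body": {"motion": [[[0,0,0.3,0,0,0,0],[0,0,0.2,0,0,0,0],[0,0,0,0,0,0,0]]]}}

```text
time_s: 14.1
eef_pos: [440.3, -31.5, 53.6]
ee_rot: [[-0.571, 0.821, -0.0], [0.821, 0.571, 0.0], [0.0, -0.0, -1.0]]
wrist_force: [-6.5, 1.1, 20.0]
width: 9.6
grasp_force: 25.0
```

```bash
python3 - <<'E'
from h import *
go(440.2,-31.5,54,125)
E
```

```text
pos [440.27 -31.52  53.61] phi 124.85 tilt [-3.e-04  0.e+00 -1.e+00] w 9.6 F [-6.54  1.06 20.01] M [ 0.213  1.127 -0.02 ] t 14.1
tool shift [ 0.1 -0.  -0.4] turn z -0.15
```

The key is home: contact came at TCP z of about 53.9, as expected. I'll relieve the push and set the torque baseline.

```bash
cat >> h.py <<'E'
def tq(n=6):
    a=[]
    for i in range(n):
        if i: viewer.capture('side')
        s=sensors.state();a.append([*s['wrist_force'],*s['moment'],s['effort'][5],np.degrees(np.arctan2(s['ee_rot'][1,0],s['ee_rot'][0,0]))])
    a=np.array(a);print('pos',np.round(s['eef_pos'],2),'t',s['time_s']);print('F',np.round(a[:,:3].mean(0),2),'Mz',round(a[:,5].mean(),4),'+-',round(a[:,5].std()/n**.5,4),'eff6',np.round(a[:,6],4),'phi',np.round(a[-1,7],3))
E
```

{"method": "drive_tool", "body": {"motion": [[[0,0,-0.5,0,0,0,0],[0,0,0,0,0,0,0]]]}}

```text
time_s: 14.35
eef_pos: [440.2, -31.5, 53.8]
ee_rot: [[-0.572, 0.821, 0.0], [0.821, 0.572, -0.0], [-0.0, 0.0, -1.0]]
wrist_force: [-3.3, 0.9, 9.0]
width: 9.7
grasp_force: 25.0
```

```bash
python3 -c "
from h import *
tq()"
```

```text
pos [440.23 -31.5   53.79] t 14.6
F [-3.23  1.16  8.94] Mz -0.0034 +- 0.0071 eff6 [-0.0044 -0.0044 -0.0043 -0.0044 -0.0044 -0.0043] phi 124.855
```

{"method": "drive_tool", "body": {"motion": [[[0,0,0,0,0,2,0],[0,0,0,0,0,2,0],[0,0,0,0,0,2,0],[0,0,0,0,0,2,0],[0,0,0,0,0,0,0]]]}}

```text
time_s: 15.22
eef_pos: [440.6, -31.4, 53.8]
ee_rot: [[-0.451, 0.892, 0.001], [0.892, 0.451, 0.0], [-0.0, 0.001, -1.0]]
wrist_force: [-0.6, 4.8, 5.0]
width: 9.8
grasp_force: 25.0
```

```bash
python3 -c "
from h import *
tq()"
```

```text
pos [440.6  -31.37  53.82] t 15.475
F [-0.87  4.21  5.96] Mz -0.002 +- 0.0126 eff6 [ 0.3023  0.0808  0.0113 -0.0056 -0.0093 -0.0101] phi 116.835
```

{"method": "drive_tool", "body": {"motion": [[[0.1,0.1,-0.2,0,0,0,0],[0,0,0,0,0,1,0],[0,0,0,0,0,1,0],[0,0,0,0,0,1,0],[0,0,0,0,0,1,0],[0,0,0,0,0,1,0],[0,0,0,0,0,1,0],[0,0,0,0,0,0,0],[0,0,0,0,0,0,0]]]}}

```text
time_s: 16.6
eef_pos: [440.5, -31.4, 53.8]
ee_rot: [[-0.355, 0.935, 0.0], [0.935, 0.355, -0.0], [-0.0, 0.0, -1.0]]
wrist_force: [1.2, 3.3, 5.6]
width: 9.8
grasp_force: 25.0
```

```bash
python3 -c "
from h import *
tq()"
```

```text
pos [440.45 -31.35  53.84] t 16.85
F [1.22 3.47 5.12] Mz 0.0193 +- 0.0114 eff6 [0.0268 0.0226 0.0218 0.0217 0.0217 0.0216] phi 110.817
```

Torque resolves to about 0.001 N m in joint 6. I'll lower the grip to 4 N so that the pads give way at roughly 0.12 N m, then advance in small turns.

{"method": "drive_tool", "body": {"motion": [[[0.1,0,-0.2,0,0,0,0],[0,0,0,0,0,0,0],[0,0,0,0,0,1,0],[0,0,0,0,0,1,0],[0,0,0,0,0,1,0],[0,0,0,0,0,1,0],[0,0,0,0,0,1,0],[0,0,0,0,0,1,0],[0,0,0,0,0,0,0],[0,0,0,0,0,0,0]]], "newtons": 4}}

```text
time_s: 18.1
eef_pos: [440.2, -31.3, 54.0]
ee_rot: [[-0.257, 0.967, 0.0], [0.967, 0.257, -0.0], [-0.0, 0.0, -1.0]]
wrist_force: [3.6, -0.9, -1.7]
width: 10.2
grasp_force: 4.0
```

```bash
python3 -c "
from h import *
tq();s=sensors.state();print(s['width'],s['grasp_force'])"
```

```text
pos [440.22 -31.27  53.95] t 18.35
F [ 4.01 -0.3  -1.55] Mz 0.0494 +- 0.0079 eff6 [0.0648 0.052  0.0478 0.0468 0.0468 0.0473] phi 104.856
9.929369363810592 3.998284712433815
```

{"method": "drive_tool", "body": {"motion": [[[0,0.1,0.1,0,0,0,0],[0,0,0,0,0,0.5,0],[0,0,0,0,0,0.5,0],[0,0,0,0,0,0.5,0],[0,0,0,0,0,0.5,0],[0,0,0,0,0,0.5,0],[0,0,0,0,0,0.5,0],[0,0,0,0,0,0,0]]]}}

```text
time_s: 19.35
eef_pos: [440.4, -31.3, 53.9]
ee_rot: [[-0.205, 0.979, 0.0], [0.979, 0.205, -0.0], [-0.0, 0.0, -1.0]]
wrist_force: [3.8, -0.3, 1.5]
width: 10.2
grasp_force: 4.0
```

```bash
python3 -c "
from h import *
tq(5);s=sensors.state();print(s['width'],s['grasp_force'])"
```

```text
pos [440.35 -31.26  53.86] t 19.55
F [4.15 0.05 1.87] Mz 0.0537 +- 0.0118 eff6 [0.1533 0.0939 0.0662 0.0555 0.0518] phi 101.857
9.931084571510443 4.004131704568863
```

{"method": "drive_tool", "body": {"motion": [[[0,0.1,0,0,0,0.4,0],[0,0,0,0,0,0.4,0],[0,0,0,0,0,0.4,0],[0,0,0,0,0,0.4,0],[0,0,0,0,0,0.4,0],[0,0,0,0,0,0.4,0],[0,0,0,0,0,0.4,0],[0,0,0,0,0,0.2,0],[0,0,0,0,0,0,0],[0,0,0,0,0,0,0]]]}}

```text
time_s: 20.8
eef_pos: [440.4, -31.2, 53.9]
ee_rot: [[-0.154, 0.988, 0.0], [0.988, 0.154, -0.0], [-0.0, 0.0, -1.0]]
wrist_force: [4.2, 1.0, 3.4]
width: 10.1
grasp_force: 4.0
```

```bash
python3 -c "
from h import *
tq(4);s=sensors.state();print(s['width'],s['grasp_force'])"
```

```text
pos [440.42 -31.24  53.85] t 20.95
F [4.4  0.1  2.83] Mz 0.0412 +- 0.0131 eff6 [0.0586 0.0561 0.0554 0.0554] phi 98.854
10.045646235743698 4.008198603987694
```

{"method": "drive_tool", "body": {"motion": [[[0,0.2,0,0,0,0.4,0],[0,0,0,0,0,0.4,0],[0,0,0,0,0,0.4,0],[0,0,0,0,0,0.4,0],[0,0,0,0,0,0.4,0],[0,0,0,0,0,0.4,0],[0,0,0,0,0,0.4,0],[0,0,0,0,0,0.2,0],[0,0,0,0,0,0,0],[0,0,0,0,0,0,0]]]}}

```text
time_s: 22.2
eef_pos: [440.6, -31.2, 53.8]
ee_rot: [[-0.102, 0.995, -0.0], [0.995, 0.102, 0.0], [0.0, -0.0, -1.0]]
wrist_force: [4.0, -0.4, 4.2]
width: 9.9
grasp_force: 4.0
```

```bash
python3 -c "
from h import *
tq(4);s=sensors.state();print(s['width'],s['grasp_force'])"
```

```text
pos [440.57 -31.18  53.84] t 22.35
F [ 4.24 -0.27  3.52] Mz 0.0445 +- 0.0092 eff6 [0.0575 0.0549 0.0542 0.0542] phi 95.859
10.082338986208311 4.004749283194542
```

{"method": "drive_tool", "body": {"motion": [[[0,0.2,0,0,0,0.4,0],[0,0,0,0,0,0.4,0],[0,0,0,0,0,0.4,0],[0,0,0,0,0,0.4,0],[0,0,0,0,0,0.4,0],[0,0,0,0,0,0.4,0],[0,0,0,0,0,0.4,0],[0,0,0,0,0,0.2,0],[0,0,0,0,0,0,0],[0,0,0,0,0,0,0]]]}}

```text
time_s: 23.6
eef_pos: [440.8, -31.2, 53.8]
ee_rot: [[-0.05, 0.999, -0.0], [0.999, 0.05, 0.0], [0.0, -0.0, -1.0]]
wrist_force: [2.6, -1.4, 2.7]
width: 10.2
grasp_force: 4.0
```

```bash
python3 -c "
from h import *
tq(4);s=sensors.state();print(s['width'],s['grasp_force'])"
```

```text
pos [440.75 -31.17  53.83] t 23.75
F [ 2.72 -0.48  2.52] Mz 0.0426 +- 0.0075 eff6 [0.0557 0.0533 0.0523 0.0523] phi 92.854
10.449277227420149 4.000775143504143
```

{"method": "drive_tool", "body": {"motion": [[[0,0.1,0,0,0,0.4,0],[0,0,0,0,0,0.4,0],[0,0,0,0,0,0.4,0],[0,0,0,0,0,0.4,0],[0,0,0,0,0,0.4,0],[0,0,0,0,0,0.4,0],[0,0,0,0,0,0.4,0],[0,0,0,0,0,0.2,0],[0,0,0,0,0,0,0],[0,0,0,0,0,0,0]]]}}

```text
time_s: 25.0
eef_pos: [440.9, -31.2, 53.8]
ee_rot: [[0.002, 1.0, 0.0], [1.0, -0.002, -0.0], [-0.0, 0.0, -1.0]]
wrist_force: [3.7, -0.4, 2.3]
width: 10.1
grasp_force: 4.0
```

```bash
python3 -c "
from h import *
tq(4);s=sensors.state();print(s['width'],s['grasp_force'])"
```

```text
pos [440.88 -31.16  53.84] t 25.15
F [ 3.25 -0.81  2.21] Mz 0.0424 +- 0.0238 eff6 [0.0554 0.0527 0.052  0.0518] phi 89.855
9.958795588788114 3.999747633934021
```

{"method": "drive_tool", "body": {"motion": [[[0,0.1,0,0,0,0.4,0],[0,0,0,0,0,0.4,0],[0,0,0,0,0,0.4,0],[0,0,0,0,0,0.4,0],[0,0,0,0,0,0.4,0],[0,0,0,0,0,0.4,0],[0,0,0,0,0,0.4,0],[0,0,0,0,0,0.2,0],[0,0,0,0,0,0,0],[0,0,0,0,0,0,0]]]}}

```text
time_s: 26.4
eef_pos: [441.0, -31.2, 53.8]
ee_rot: [[0.055, 0.998, 0.0], [0.998, -0.055, -0.0], [-0.0, 0.0, -1.0]]
wrist_force: [2.5, -0.7, 1.9]
width: 10.2
grasp_force: 4.0
```

```bash
python3 -c "
from h import *
tq(4);s=sensors.state();print(s['width'],s['grasp_force'])"
```

```text
pos [440.96 -31.17  53.83] t 26.55
F [ 2.49 -0.82  2.1 ] Mz 0.0446 +- 0.0103 eff6 [0.0549 0.0524 0.0516 0.0515] phi 86.854
10.214386301398925 3.999796025454998
```

{"method": "drive_tool", "body": {"motion": [[[0,0.1,0,0,0,0.4,0],[0,0,0,0,0,0.4,0],[0,0,0,0,0,0.4,0],[0,0,0,0,0,0.4,0],[0,0,0,0,0,0.4,0],[0,0,0,0,0,0.4,0],[0,0,0,0,0,0.4,0],[0,0,0,0,0,0.2,0],[0,0,0,0,0,0,0],[0,0,0,0,0,0,0]]]}}

```text
time_s: 27.8
eef_pos: [441.1, -31.2, 53.8]
ee_rot: [[0.107, 0.994, -0.0], [0.994, -0.107, 0.0], [0.0, -0.0, -1.0]]
wrist_force: [2.0, -0.5, 1.9]
width: 9.8
grasp_force: 4.0
```

```bash
python3 -c "
from h import *
tq(4);s=sensors.state();print(s['width'],s['grasp_force'])"
```

```text
pos [441.06 -31.17  53.82] t 27.95
F [ 2.45 -0.4   2.01] Mz 0.0796 +- 0.0121 eff6 [0.0548 0.0522 0.0513 0.0512] phi 83.854
9.876193605621884 3.9993274211883545
```

{"method": "drive_tool", "body": {"motion": [[[0,0.1,0,0,0,0.4,0],[0,0,0,0,0,0.4,0],[0,0,0,0,0,0.4,0],[0,0,0,0,0,0.4,0],[0,0,0,0,0,0.4,0],[0,0,0,0,0,0.4,0],[0,0,0,0,0,0.4,0],[0,0,0,0,0,0.2,0],[0,0,0,0,0,0,0],[0,0,0,0,0,0,0]]]}}

```text
time_s: 29.2
eef_pos: [441.2, -31.2, 53.8]
ee_rot: [[0.159, 0.987, -0.0], [0.987, -0.159, 0.0], [0.0, -0.0, -1.0]]
wrist_force: [1.7, -1.2, 1.3]
width: 10.0
grasp_force: 4.0
```

```bash
python3 -c "
from h import *
tq(4);s=sensors.state();print(s['width'],s['grasp_force'])"
```

```text
pos [441.18 -31.2   53.84] t 29.35
F [ 2.29 -0.6   1.39] Mz 0.0646 +- 0.015 eff6 [0.0544 0.0519 0.0512 0.0511] phi 80.854
10.014156411817734 3.999272435903549
```

{"method": "drive_tool", "body": {"motion": [[[0,0.1,0,0,0,0.4,0],[0,0,0,0,0,0.4,0],[0,0,0,0,0,0.4,0],[0,0,0,0,0,0.4,0],[0,0,0,0,0,0.4,0],[0,0,0,0,0,0.4,0],[0,0,0,0,0,0.4,0],[0,0,0,0,0,0.2,0],[0,0,0,0,0,0,0],[0,0,0,0,0,0,0]]]}}

```text
time_s: 30.6
eef_pos: [441.3, -31.2, 53.8]
ee_rot: [[0.21, 0.978, 0.0], [0.978, -0.21, -0.0], [-0.0, 0.0, -1.0]]
wrist_force: [1.6, -0.9, 1.1]
width: 10.1
grasp_force: 4.0
```

```bash
python3 -c "
from h import *
tq(4);s=sensors.state();print(s['width'],s['grasp_force'])"
```

```text
pos [441.31 -31.2   53.85] t 30.75
F [ 2.17 -0.55  0.72] Mz 0.0709 +- 0.0141 eff6 [0.0595 0.057  0.0564 0.0563] phi 77.857
9.966378597722658 3.9993245154619217
```

{"method": "drive_tool", "body": {"motion": [[[0,0,0,0,0,0.3,0],[0,0,0,0,0,0.3,0],[0,0,0,0,0,0.3,0],[0,0,0,0,0,0.3,0],[0,0,0,0,0,0,0],[0,0,0,0,0,0,0]]]}}

```text
time_s: 31.5
eef_pos: [441.3, -31.2, 53.8]
ee_rot: [[0.231, 0.973, 0.0], [0.973, -0.231, -0.0], [0.0, 0.0, -1.0]]
wrist_force: [2.7, -1.3, 1.6]
width: 10.0
grasp_force: 4.0
```

```bash
python3 -c "
from h import *
tq(4);s=sensors.state();print(s['width'],s['grasp_force'])"
```

```text
pos [441.31 -31.2   53.85] t 31.65
F [ 2.78 -1.45  1.25] Mz 0.0692 +- 0.0153 eff6 [0.0884 0.0845 0.0833 0.083 ] phi 76.657
9.887170964878434 4.000878408551216
```

{"method": "drive_tool", "body": {"motion": [[[0,0,0,0,0,0.3,0],[0,0,0,0,0,0.3,0],[0,0,0,0,0,0,0],[0,0,0,0,0,0,0]]]}}

```text
time_s: 32.15
eef_pos: [441.3, -31.2, 53.8]
ee_rot: [[0.241, 0.971, 0.0], [0.971, -0.241, -0.0], [-0.0, 0.0, -1.0]]
wrist_force: [3.7, -0.8, 1.3]
width: 10.1
grasp_force: 4.0
```

```bash
python3 -c "
from h import *
tq(6);s=sensors.state();print(s['width'],s['grasp_force'])
im=viewer.capture('side');c=im[165:235,190:260];cv2.imwrite('pics/a5.png',cv2.resize(np.clip(c*1.8,0,255).astype(np.uint8),(560,560),interpolation=cv2.INTER_CUBIC)[:,:,::-1])"
```

```text
pos [441.3  -31.21  53.85] t 32.4
F [ 2.68 -0.83  1.55] Mz 0.0954 +- 0.0068 eff6 [0.1021 0.0982 0.097  0.0965 0.0965 0.0965] phi 76.053
9.722788746945024 4.003094583749771
```

View pics/a5.png

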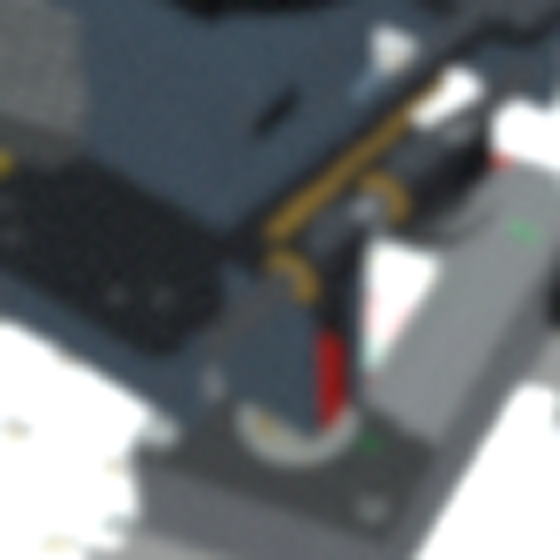

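The picture shows the red head upright in the lock at crop (330,380). Torque rises steadily to 0.10 N m, so the bolt is on its stop. I'll release the key and go to the selector.

{"method": "drive_tool", "body": {"motion": [[[0,0,0,0,0,0,0.4],[0,0,0,0,0,0,0.4],[0,0,0,0,0,0,0.4],[0,0,0,0,0,0,0.4],[0,0,-15,0,0,0,0.4],[0,0,-30,0,0,0,0.4],[0,0,-30,0,0,0,0.4]]]}}

```text
time_s: 33.33
eef_pos: [441.2, -31.2, 130.5]
ee_rot: [[0.241, 0.971, 0.0], [0.971, -0.241, 0.0], [0.0, 0.0, -1.0]]
wrist_force: [0.5, -0.5, -0.8]
width: 36.8
grasp_force: 0.0
```

```bash
python3 - <<'E'
from h import *
go(541,-32,128,159)
E
```

```text
pos [441.19 -31.18 130.51] phi 76.05 tilt [ 1.e-04  0.e+00 -1.e+00] w 36.8 F [ 0.48 -0.46 -0.85] M [-0.022 -0.111  0.013] t 33.325
tool shift [23.3 97.1  2.5] turn z -82.95
```

{"method": "drive_tool", "body": {"motion": [[[11.6,48.5,0,0,0,0,0.4],[11.6,48.5,0,0,0,0,0.4],[0,0,0,0,0,-10.4,0.4],[0,0,0,0,0,-10.4,0.4],[0,0,0,0,0,-10.4,0.4],[0,0,0,0,0,-10.4,0.4],[0,0,0,0,0,-10.4,0.4],[0,0,0,0,0,-10.4,0.4],[0,0,0,0,0,-10.4,0.4],[0,0,0,0,0,-10.2,0.4]]]}}

```text
time_s: 34.58
eef_pos: [541.1, -32.1, 130.0]
ee_rot: [[-0.936, 0.352, 0.001], [0.352, 0.936, -0.0], [-0.001, 0.0, -1.0]]
wrist_force: [0.5, -0.2, 0.6]
width: 36.2
grasp_force: 0.0
```

{"method": "drive_tool", "body": {"motion": [[[0,0,15,0,0,0,0.4],[0,0,15,0,0,0,0.4],[0,0,0,0,0,0,0.4],[0,0,0,0,0,0,0.4]]]}}

```text
time_s: 35.08
eef_pos: [541.0, -32.0, 98.7]
ee_rot: [[-0.934, 0.359, -0.001], [0.359, 0.934, 0.0], [0.001, -0.0, -1.0]]
wrist_force: [0.7, 0.4, 0.9]
width: 36.7
grasp_force: 0.0
```

```bash
python3 - <<'E'
from h import *
go(541,-32,54,159)
s=snap('side');c=np.vstack([s[150:230,190:290]]);cv2.imwrite('pics/a6.png',cv2.resize(np.clip(c*1.8,0,255).astype(np.uint8),(700,560),interpolation=cv2.INTER_CUBIC)[:,:,::-1])
E
```

```text
pos [540.95 -32.05  98.68] phi 158.99 tilt [-5.e-04  1.e-04 -1.e+00] w 36.7 F [0.71 0.38 0.85] M [ 0.088 -0.132 -0.027] t 35.075
tool shift [-0.   0.1 44.7] turn z -0.01
```

View pics/a6.png

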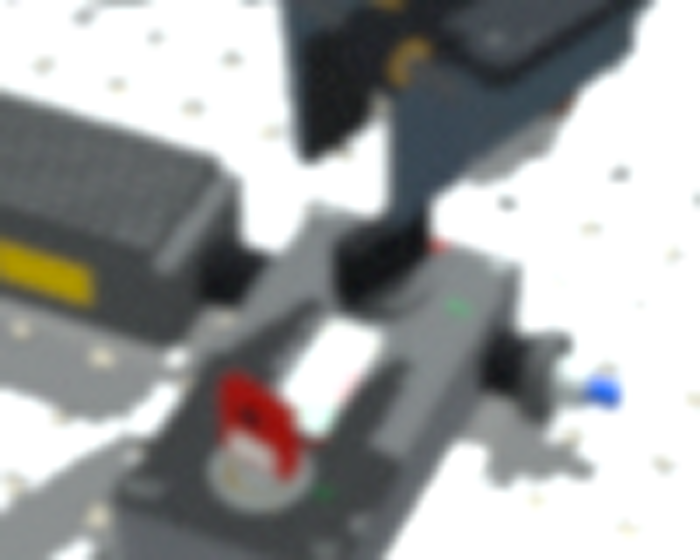

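The red key stands upright in the lock at crop (260,425), and the open fingers straddle the black bar at (380,265). I'll descend and grip it lightly.

{"method": "drive_tool", "body": {"motion": [[[0,0,15,0,0,0,0.4],[0,0,15,0,0,0,0.4],[0,0,10,0,0,0,0.4],[0,0,5,0,0,0,0.4],[0,0,0,0,0,0,0.4],[0,0,0,0,0,0,0],[0,0,0,0,0,0,0],[0,0,0,0,0,0,0],[0,0,0,0,0,0,0],[0,0,0,0,0,0,0]]], "newtons": 6}}

```text
time_s: 36.38
eef_pos: [541.0, -32.7, 54.1]
ee_rot: [[-0.934, 0.357, -0.0], [0.357, 0.934, -0.001], [-0.0, -0.001, -1.0]]
wrist_force: [-2.6, -8.5, 3.9]
width: 11.9
grasp_force: 6.0
```

```bash
python3 -c "
from h import *
tq(5);s=sensors.state();print(s['width'],s['grasp_force'])"
```

```text
pos [540.96 -32.69  54.13] t 36.575
F [-3.08 -8.2   3.76] Mz -0.1621 +- 0.0168 eff6 [-0.1387 -0.1386 -0.1385 -0.1385 -0.1386] phi 159.059
12.35146355680537 5.997396782040596
```

{"method": "drive_tool", "body": {"motion": [[[0,-0.7,0,0,0,0.5,0],[0,0,0,0,0,1,0],[0,0,0,0,0,1,0],[0,0,0,0,0,1,0],[0,0,0,0,0,1,0],[0,0,0,0,0,1,0],[0,0,0,0,0,0.5,0],[0,0,0,0,0,0,0],[0,0,0,0,0,0,0]]]}}

```text
time_s: 37.7
eef_pos: [541.0, -32.8, 54.1]
ee_rot: [[-0.891, 0.454, 0.0], [0.454, 0.891, -0.0], [-0.0, -0.0, -1.0]]
wrist_force: [-2.7, -3.0, 5.7]
width: 11.8
grasp_force: 6.0
```

```bash
python3 -c "
from h import *
tq(4);s=sensors.state();print(s['width'],s['grasp_force'])"
```

```text
pos [540.95 -32.83  54.13] t 37.85
F [-1.89 -3.16  5.76] Mz -0.0244 +- 0.0244 eff6 [-0.0388 -0.0397 -0.0397 -0.0397] phi 153.022
12.01217780406461 5.999974384903908
```

{"method": "drive_tool", "body": {"motion": [[[0,-0.3,-0.2,0,0,1,0],[0,0,0,0,0,1,0],[0,0,0,0,0,1,0],[0,0,0,0,0,1,0],[0,0,0,0,0,1,0],[0,0,0,0,0,1,0],[0,0,0,0,0,1,0],[0,0,0,0,0,1,0],[0,0,0,0,0,0,0],[0,0,0,0,0,0,0]]]}}

```text
time_s: 39.1
eef_pos: [540.8, -33.0, 54.1]
ee_rot: [[-0.819, 0.573, 0.0], [0.573, 0.819, 0.0], [-0.0, 0.0, -1.0]]
wrist_force: [4.3, 3.0, 2.9]
width: 11.9
grasp_force: 6.0
```

```bash
python3 -c "
from h import *
tq(4);s=sensors.state();print(s['width'],s['grasp_force'])"
```

```text
pos [540.87 -32.96  54.15] t 39.25
F [3.82 3.22 2.76] Mz -0.0807 +- 0.0086 eff6 [-0.0545 -0.0585 -0.0594 -0.0595] phi 145.013
11.815141184403148 6.00005317479372
```

{"method": "drive_tool", "body": {"motion": [[[0,0.2,0,0,0,2.5,0],[0,0,0,0,0,2.5,0],[0,0,0,0,0,2.5,0],[0,0,0,0,0,2.5,0],[0,0,0,0,0,2.5,0],[0,0,0,0,0,2.5,0],[0,0,0,0,0,2.5,0],[0,0,0,0,0,2.5,0],[0,0,0,0,0,0,0],[0,0,0,0,0,0,0]]]}}

```text
time_s: 40.5
eef_pos: [540.9, -32.9, 54.1]
ee_rot: [[-0.575, 0.818, 0.0], [0.818, 0.575, -0.0], [-0.0, 0.0, -1.0]]
wrist_force: [2.4, 1.0, 4.4]
width: 12.2
grasp_force: 6.0
```

```bash
python3 -c "
from h import *
tq(5);s=sensors.state();print(s['width'],s['grasp_force'])"
```

```text
pos [540.88 -32.86  54.12] t 40.7
F [3.1  1.48 4.32] Mz -0.0653 +- 0.0081 eff6 [-0.0301 -0.051  -0.0473 -0.0375 -0.0277] phi 125.074
11.942620050040738 6.000252887606621
```

{"method": "drive_tool", "body": {"motion": [[[0,0.1,0,0,0,2.5,0],[0,0,0,0,0,2.5,0],[0,0,0,0,0,2.5,0],[0,0,0,0,0,2.5,0],[0,0,0,0,0,2.5,0],[0,0,0,0,0,2.5,0],[0,0,0,0,0,2.5,0],[0,0,0,0,0,2.5,0],[0,0,0,0,0,2,0],[0,0,0,0,0,2,0]]]}}

```text
time_s: 41.95
eef_pos: [540.9, -32.9, 54.1]
ee_rot: [[-0.191, 0.982, 0.0], [0.982, 0.191, -0.0], [-0.0, 0.0, -1.0]]
wrist_force: [2.9, 0.1, 4.7]
width: 12.0
grasp_force: 6.0
```

{"method": "drive_tool", "body": {"motion": [[[0,0,0,0,0,1.5,0],[0,0,0,0,0,1.5,0],[0,0,0,0,0,1,0],[0,0,0,0,0,1,0],[0,0,0,0,0,0,0],[0,0,0,0,0,0,0]]]}}

```text
time_s: 42.7
eef_pos: [540.9, -32.9, 54.1]
ee_rot: [[-0.106, 0.994, 0.0], [0.994, 0.106, -0.0], [-0.0, 0.0, -1.0]]
wrist_force: [3.4, 0.9, 5.6]
width: 11.8
grasp_force: 6.0
```

```bash
python3 -c "
from h import *
tq(5);s=sensors.state();print(s['width'],s['grasp_force'])"
```

```text
pos [540.9  -32.84  54.11] t 42.9
F [2.88 0.31 5.3 ] Mz -0.0619 +- 0.0056 eff6 [-0.0552 -0.0588 -0.0596 -0.0597 -0.0595] phi 96.067
11.51790224542029 6.000267192721367
```

{"method": "drive_tool", "body": {"motion": [[[0,0,0,0,0,1,0],[0,0,0,0,0,1,0],[0,0,0,0,0,1,0],[0,0,0,0,0,1,0],[0,0,0,0,0,0,0],[0,0,0,0,0,0,0]]]}}

```text
time_s: 43.65
eef_pos: [540.9, -32.8, 54.1]
ee_rot: [[-0.036, 0.999, 0.0], [0.999, 0.036, -0.0], [-0.0, 0.0, -1.0]]
wrist_force: [2.9, 0.8, 5.7]
width: 12.2
grasp_force: 6.0
```

```bash
python3 -c "
from h import *
tq(5);s=sensors.state();print(s['width'],s['grasp_force'])"
```

```text
pos [540.9  -32.86  54.11] t 43.85
F [3.09 0.42 5.44] Mz -0.0855 +- 0.0183 eff6 [-0.0551 -0.0588 -0.0594 -0.0597 -0.0597] phi 92.064
12.080148323473813 6.000176668167114
```

{"method": "drive_tool", "body": {"motion": [[[0,0,0,0,0,0.5,0],[0,0,0,0,0,0.5,0],[0,0,0,0,0,0.5,0],[0,0,0,0,0,0.5,0],[0,0,0,0,0,0,0],[0,0,0,0,0,0,0]]]}}

```text
time_s: 44.6
eef_pos: [540.9, -32.9, 54.1]
ee_rot: [[-0.001, 1.0, 0.0], [1.0, 0.001, -0.0], [-0.0, 0.0, -1.0]]
wrist_force: [3.1, 0.3, 5.2]
width: 11.7
grasp_force: 6.0
```

```bash
python3 -c "
from h import *
tq(5);s=sensors.state();print(s['width'],s['grasp_force'])"
```

```text
pos [540.92 -32.83  54.12] t 44.8
F [3.02 0.41 4.94] Mz -0.0535 +- 0.0085 eff6 [-0.0335 -0.0343 -0.0342 -0.0342 -0.0342] phi 90.073
11.98952508240639 6.0002776980400085
```

{"method": "drive_tool", "body": {"motion": [[[0,0,0,0,0,0.5,0],[0,0,0,0,0,0.5,0],[0,0,0,0,0,0,0],[0,0,0,0,0,0,0]]]}}

```text
time_s: 45.3
eef_pos: [540.9, -32.8, 54.1]
ee_rot: [[0.016, 1.0, 0.0], [1.0, -0.016, -0.0], [-0.0, 0.0, -1.0]]
wrist_force: [3.9, 1.7, 4.7]
width: 12.7
grasp_force: 6.0
```

```bash
python3 -c "
from h import *
tq(5);s=sensors.state();print(s['width'],s['grasp_force'])"
```

```text
pos [540.89 -32.84  54.07] t 45.5
F [3.37 0.62 5.17] Mz 0.1831 +- 0.0133 eff6 [0.2112 0.2088 0.2083 0.2081 0.2081] phi 89.065
12.625306573708057 6.049009189009666
```

The selector is on its stop: the torque jumped to 0.21 N m and the pads are yielding. I'll release, retreat and check.

{"method": "drive_tool", "body": {"motion": [[[0,0,0,0,0,0,0.4],[0,0,0,0,0,0,0.4],[0,0,0,0,0,0,0.4],[0,0,0,0,0,0,0.4],[0,0,-20,0,0,0,0.4],[0,0,-50,0,0,0,0.4],[0,0,-50,0,0,0,0.4],[0,0,-50,0,0,0,0.4],[0,0,0,0,0,0,0.4]]]}}

```text
time_s: 46.62
eef_pos: [542.9, -32.9, 229.3]
ee_rot: [[0.017, 1.0, 0.008], [1.0, -0.016, -0.001], [-0.001, 0.008, -1.0]]
wrist_force: [-0.1, -0.0, -0.2]
width: 36.4
grasp_force: 0.0
```

{"method": "drive_tool", "body": {"motion": [[[-60,0,0,0,0,0,0.4],[-60,0,0,0,0,0,0.4],[-60,0,0,0,0,0,0.4],[-60,0,0,0,0,0,0.4],[-60,0,0,0,0,0,0.4],[0,0,0,0,0,0,0.4],[0,0,0,0,0,0,0.4]]]}}

```text
time_s: 47.5
eef_pos: [535.4, -332.2, 223.7]
ee_rot: [[0.017, 1.0, -0.001], [1.0, -0.017, 0.001], [0.001, -0.001, -1.0]]
wrist_force: [0.1, -0.2, 0.5]
width: 36.4
grasp_force: 0.0
```

```bash
python3 - <<'E'
from h import *
go(0,0,0)
t=snap('top');s=snap('side')
o=np.hstack([cv2.resize(t[170:250,205:285],(400,400),interpolation=cv2.INTER_CUBIC),cv2.resize(s[160:240,190:270],(400,400),interpolation=cv2.INTER_CUBIC)])
cv2.imwrite('pics/a7.png',np.clip(o*1.4,0,255).astype(np.uint8)[:,:,::-1])
E
```

```text
pos [ 535.35 -332.21  223.73] phi 89.02 tilt [-8.e-04  7.e-04 -1.e+00] w 36.4 F [ 0.13 -0.19  0.49] M [-0.02  -0.108  0.065] t 47.5
tool shift [ 322.9 -540.8  224.4] turn z None
```

View pics/a7.png

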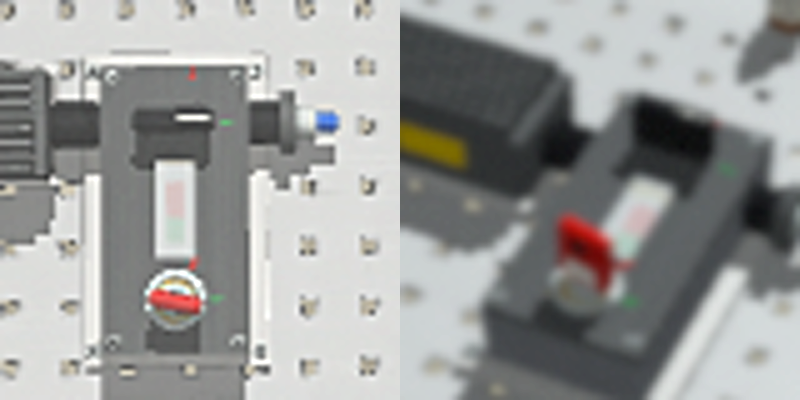

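The top crop shows the selector bar at (172,120), in line with the beam and pointing at its green mark. The red key stands in the lock at (175,298) and the gripper is clear of everything.

```bash
python3 -c "
from h import *
print(ticket.close_job())"
```

```text
the job is handed in; nothing more can be done
None
```

The job is handed in, with no verdict returned: the red key is seated and was turned until I felt the bolt stop (about 0.10 N m), and the selector is in line with the beam on its stop; the key stays in the lock, and the blue key and loose items were not touched.

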